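# Fold back the bifold dust cover of the wider tube heater

## Task

Two tube heaters stand on the bench, each under a grey two-panel folding dust cover. Open the wider one for loading: push the steel bar on the edge of its cover along the rails, away from the front of the unit, until the two panels stand up folded flat against each other, and leave it folded. Leave the cover of the narrower heater as it is.

Things in the scene. Friction and masses are not known exactly. Their poses are not given: they have to be found in the camera images.
- wide_unit: The wider heater: white casing 250 deep (x) by 220 wide (y) by 70 high, fixed to the bench, yawed up to 20 degrees; origin under its middle, display and keys on its -x side, which faces the robot. On its flat deck a tent of two grey panels, each 75 long, 170 wide, 4 thick, hinged at the ridge; far panel hinged to the deck. Ridge 108 above the table fully spread, 151 folded.
- wide_bar (a point): Push bar of its cover: flat steel bar 10 thick (x), 119 long (y), 26 high; this point is the middle of its top face, 102 above the table (underside 76, deck 70). x points along the rails in the direction to push, y along the bar, z up. It stands 45 in front of the tent's sliding lower edge, joined by a low arm at each end. Fully spread, it is 19 inside the casing's front edge.
- wide_cover (a joint): Travel in m of that bar and sliding edge along the rails: 0 fully spread (panels 25 degrees from level), 0.132 at the end stop, both panels upright and flat against each other. It starts at 0, resists with about 3 N of friction plus up to 2 N to lift the panels, and stays where it is left.
- narrow_bar (a point): Push bar of the narrower heater's cover (casing 250 by 150 by 70, panels 100 wide, bar 10 by 70 by 26): middle of its top face, same axes and heights, otherwise built alike. It stands on the other side of the bench's middle line from the wider one; either may be on the left. To be left alone.

How it is judged:
By the outcome, as a careful person would: the job done as asked, in the order asked, and still so for the second after the job is handed in, with the robot touching nothing.
It also fails if it takes over 29 s, if anything falls off the work surface, if the arm or the gripper's body presses on something with over 40 N, if the wrist force passes 120 N, or if a joint passes its speed limit or range.

## Robot

A 7-joint arm with a two-finger parallel gripper is mounted at the origin on the work surface. World frame = base frame: x ahead of the robot, y to its left, z up, the work surface at z = 0. Lengths are in m, angles in rad, forces in N, time in s.
With the tool pointing down it reaches from about 0.425 to 0.875 m from the base axis. Payload 4.7 kg.
Tool frame: the origin (TCP) lies midway between the tips of the shut fingers; the grasp point (between the pads) lies 19 mm behind it; x points along the fingers, z is the direction in which the jaws open and shut, and the axes are right-handed (so a half turn about x gives the same grasp; the last joint's range is limited). The gripper opens to 87 mm and grips with 3 to 60 N. Pads are 19 mm wide; open, the fingers measure 117 mm over their backs; the gripper's body (75 mm by 190 mm) begins 51 mm behind the grasp point.
Start: joints at [-1.11, 0.321, -0.07, 1.45, 0.023, 1.371, -0.057], TCP at [0.281, 0.586, 0.223] pointing down, gripper open.
Joint ranges: [-2.86, 2.86], [-0.3, 2.09], [-1.38, 1.24], [0.06, 2.45], [-1.56, 4.7], [0.09, 2.05], [-2.69, 2.69]. Speed limits (rad/s): [2.57, 2.57, 3.14, 3.14, 3.14, 3.14, 3.14].

## Interface

Orientations are given as a rotation vector (axis times angle).
In Python, from bench import ctrl gives the robot as it stands.
- The arm moves only by the shell command python3 -m pendant 'ROWS' [OPENING] [FORCE]. ROWS is JSON, a list of rows, each an object with "travel": the shift along the tool's x, y, z in m, a list of three; "twist": the turn about the tool's x in rad. In form: [{"travel": [x, y, z], "twist": twist}, ...]. A call has 1 to 10 rows; each row is the pose to reach, as a shift and turn from the pose measured when the call began, along the tool's axes at that moment; what a row does not reach only later rows make up. A row lasts 1/8 s, in which the tool goes at most 62.5 mm and 10.7 degrees, less where a joint would pass 70% of its speed; a pose out of reach is approached as far as the arm can. A call with a gripper value outside its range is refused whole. OPENING is the opening, from -1 (shut) to 1 (fully open), so that 0 is half open, set as the call begins (- or left out, the last holds). The fingers move at their own pace and stop on an object; FORCE is the grip in N (left out, the last holds). Time passes only in rows, so rows that repeat a pose let the fingers close. It gives the time, the measured TCP pose, the force and the opening at its end, in the units of the state.
- ctrl.get_state(): the state, without advancing time (a new reading comes with each control period).
- ctrl.get_image(name): name is "side" or "top"; returns the picture (384x512x3 uint8, red, green, blue); there is no depth.
- ctrl.camera_model(name): a dict with "K" (3x3 intrinsics, pixels), "rvec" (rotation vector, rad) and "tvec" (3), from world to camera coordinates, as OpenCV has them. Camera axes: x right, y down, z forward; pixel columns grow to the right and rows downward; lengths in m; the calibration is good to about 2 mm. A picture is of the moment at which its call begins. camera_model takes no time and is no camera call.
- ctrl.close_job(): hands the job in, once; it reports no verdict.
The state is a dict: "time": time; "joint_positions": joint angles; "qd": joint speeds; "joint_torque": joint torques, N m; "position": TCP position; "tool_rot": TCP orientation; "ft_force": force on the tool from outside, world axes, zero at the start; "torque": the same for the moment, N m; "grip_width": opening from 0.0 (shut) to 1.0 (fully open).
Only numpy, scipy, OpenCV 4.12 (cv2) and the standard library are available. Lean on these libraries where they do the work, as an engineer would, in place of code of your own. Each camera call takes 0.05 s, during which the arm holds its last target.

## Working session

There is one attempt and no reset: what is moved stays moved. The work goes in short steps, Python scripts to look and compute and a shell command to move; the robot and the scene stay as the last step left them, time stands still between calls to the robot, and variables do not carry over. Pictures are saved under pics/ and viewed, and the job is handed in when it is done.

```bash
ls; mkdir -p pics; python3 - <<'E'
from bench import ctrl
import cv2
s=ctrl.get_state(); print({k:(v if not hasattr(v,'round') else v.round(3)) if not isinstance(v,list) else [round(x,3) for x in v] for k,v in s.items()})
for n in("top","side"):
    cv2.imwrite(f"pics/{n}0.png",ctrl.get_image(n)[:,:,::-1]); m=ctrl.camera_model(n); print(n,m)
E
```

```text
pics
{'time': 0.0, 'joint_positions': array([-1.11 ,  0.322, -0.07 ,  1.452,  0.023,  1.371, -0.057]), 'qd': array([ 0.   ,  0.001, -0.001, -0.001, -0.001, -0.   , -0.001]), 'joint_torque': array([-0.0000e+00, -4.9127e+01, -4.0500e-01, -3.1253e+01, -6.4000e-02,
        4.4000e-02,  0.0000e+00]), 'position': array([0.281, 0.586, 0.221]), 'tool_rot': array([-0.875,  1.39 ,  0.873]), 'ft_force': array([ 0.383, -0.413,  0.257]), 'torque': array([ 0.033, -0.026,  0.027]), 'grip_width': 1.0007196301835437}
top {'K': array([[443.22552227,   0.        , 258.34460014],
       [  0.        , 443.22552227, 184.81373416],
       [  0.        ,   0.        ,   1.        ]]), 'rvec': array([ 2.13322977, -2.16495088,  0.09423533]), 'tvec': array([0.01021529, 0.51709944, 0.94787211])}
side {'K': array([[372.93206174,   0.        , 260.41487442],
       [  0.        , 372.93206174, 194.56342477],
       [  0.        ,   0.        ,   1.        ]]), 'rvec': array([ 2.33592203, -0.15628603,  0.04915727]), 'tvec': array([-0.51900916,  0.11428319,  0.94368911])}
```

View pics/top0.png

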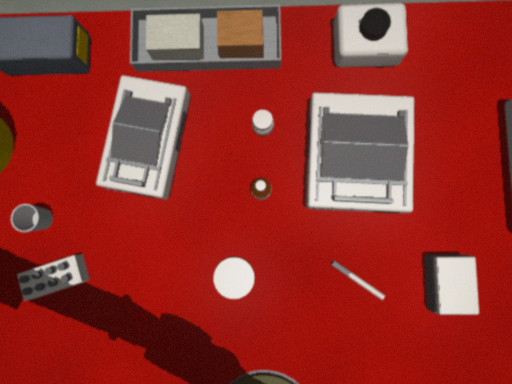

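View pics/side0.png

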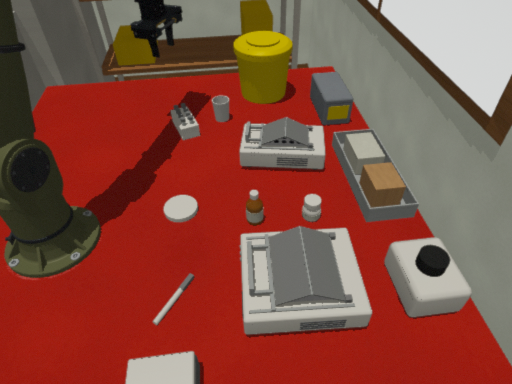

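The top view shows the wide heater on the right (−y), casing corners at about (312,94), (414,97), (413,212) and (307,209), with its bar near (362,195). The narrow one is on the left. I'll enlarge the image to measure.

```bash
python3 - <<'E'
import cv2
a=cv2.imread("pics/top0.png"); cv2.imwrite("pics/topz.png",cv2.resize(a[85:220,295:425],None,fx=4.4,fy=4.4,interpolation=cv2.INTER_CUBIC))
b=cv2.imread("pics/side0.png"); cv2.imwrite("pics/sidez.png",cv2.resize(b[215:340,230:375],None,fx=4.5,fy=4.5,interpolation=cv2.INTER_CUBIC))
E
```

```text
(no output)
```

View pics/topz.png

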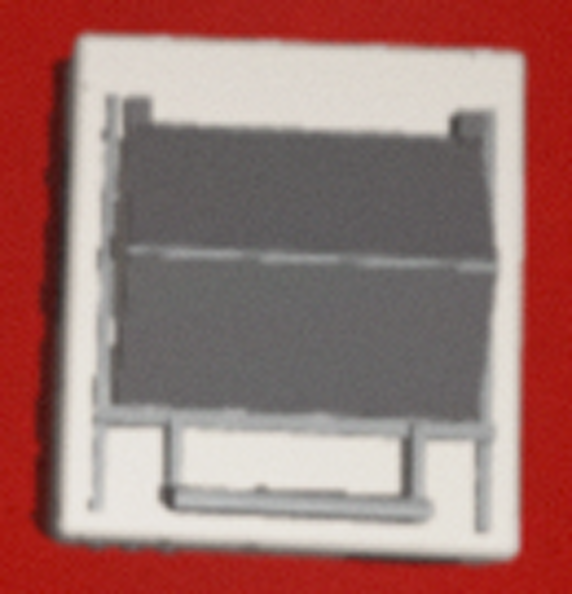

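View pics/sidez.png

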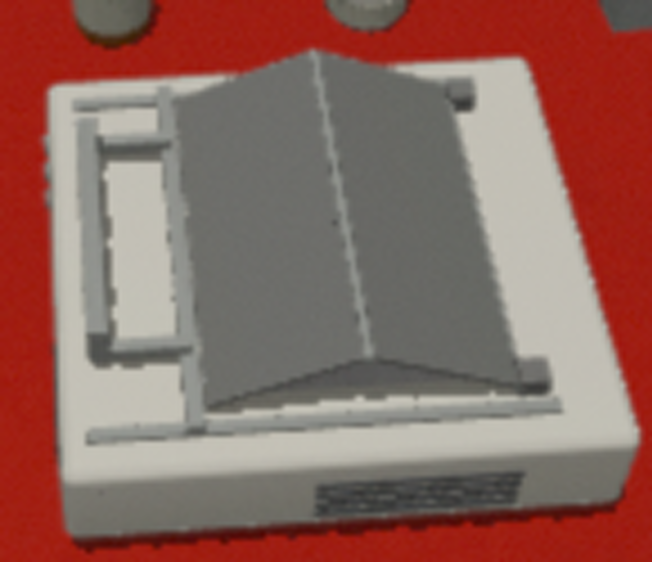

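```bash
cat > h.py <<'E'
import numpy as np,cv2
from bench import ctrl
def ray(n,uv,z):
    m=ctrl.camera_model(n);R=cv2.Rodrigues(m["rvec"])[0];t=m["tvec"].ravel()
    d=R.T@np.linalg.inv(m["K"])@np.array([uv[0],uv[1],1.]);c=-R.T@t
    return c+d*(z-c[2])/d[2]
def proj(n,P):
    m=ctrl.camera_model(n);return cv2.projectPoints(np.array(P,float).reshape(-1,3),m["rvec"],m["tvec"],m["K"],None)[0].reshape(-1,2)
E
python3 - <<'E'
from h import *
np.set_printoptions(precision=4,suppress=True)
T=lambda x,y:((x+.5)/4.4+295-.5,(y+.5)/4.4+85-.5); S=lambda x,y:((x+.5)/4.5+230-.5,(y+.5)/4.5+215-.5)
def corners(n,F,pts):
    P=np.array([ray(n,F(*p),.07) for p in pts]);c=P.mean(0)
    a=[P[0]-P[3],P[1]-P[2]];b=[P[0]-P[1],P[3]-P[2]]
    print(n,"c",c,"len",[np.linalg.norm(v) for v in a],[np.linalg.norm(v) for v in b],"yaw",[np.degrees(np.arctan2(v[1],v[0])) for v in a],[np.degrees(np.arctan2(-v[0],v[1])) for v in b])
corners("top",T,[(78,36),(524,50),(520,553),(58,532)])
corners("side",S,[(525,58),(638,440),(68,485),(50,90)])
for n,F,p,q in(("top",T,(170,492),(430,508)),("side",S,(87,118),(98,335))):
    A,B=ray(n,F(*p),.102),ray(n,F(*q),.102);v=A-B;print(n,"bar",A,B,(A+B)/2,np.linalg.norm(v),np.degrees(np.arctan2(-v[0],v[1])))
for n,F,p,q in(("top",T,(125,250),(497,266)),("side",S,(315,50),(370,357))):
    A,B=ray(n,F(*p),.108),ray(n,F(*q),.108);v=A-B;print(n,"ridge",A,B,(A+B)/2,np.linalg.norm(v),np.degrees(np.arctan2(-v[0],v[1])))
E
```

```text
top c [ 0.5826 -0.2182  0.07  ] len [np.float64(0.24400311686399753), np.float64(0.24524300987312012)] [np.float64(0.2166330613514006), np.float64(0.21796012329696657)] yaw [np.float64(-3.7819760618969473), np.float64(-3.469561485252089)] [np.float64(-3.1485416559325525), np.float64(-3.4773854854011743)]
side c [ 0.581  -0.2203  0.07  ] len [np.float64(0.24612541182836062), np.float64(0.24311946996894773)] [np.float64(0.21480778660092323), np.float64(0.21492014177293572)] yaw [np.float64(-2.948737585727685), np.float64(-2.9145415296058754)] [np.float64(-3.9737888203813734), np.float64(-3.171830213741808)]
top bar [ 0.4827 -0.1509  0.102 ] [ 0.4734 -0.2693  0.102 ] [ 0.478  -0.2101  0.102 ] 0.1187559488225064 -4.44977305776066
side bar [ 0.4799 -0.1532  0.102 ] [ 0.472  -0.2716  0.102 ] [ 0.476  -0.2124  0.102 ] 0.11860893166988547 -3.815091734259216
top ridge [ 0.5952 -0.1329  0.108 ] [ 0.5844 -0.3036  0.108 ] [ 0.5898 -0.2182  0.108 ] 0.17107034490678266 -3.6198146275252827
side ridge [ 0.5952 -0.1312  0.108 ] [ 0.5835 -0.3012  0.108 ] [ 0.5893 -0.2162  0.108 ] 0.17036871687875257 -3.9309803804936636
```

Both cameras agree within about 3 mm: yaw about −3.6°, bar top centre about (0.477, −0.211, 0.102), and lengths match the given ones. Next I'll work out the approach in tool axes.

```bash
cat >> h.py <<'E'
from scipy.spatial.transform import Rotation as Ro
YAW=np.radians(-3.6); PX=np.array([np.cos(YAW),np.sin(YAW),0]); PY=np.array([-np.sin(YAW),np.cos(YAW),0])
BAR=np.array([.477,-.211,.102])
def rep(*targets):
    s=ctrl.get_state();R=Ro.from_rotvec(s["tool_rot"]).as_matrix();p=s["position"]
    print("t",s["time"],"p",p,"F",s["ft_force"],"g",s["grip_width"]);print("axes x",R[:,0],"y",R[:,1],"z",R[:,2])
    # twist so tool z || PY (mod pi)
    a=np.arctan2(PY@-R[:,1],PY@R[:,2]); a=(a+np.pi/2)%np.pi-np.pi/2; print("twist",a, "bar frame TCP",(p-BAR)@PX,(p-BAR)@PY)
    for t in targets: print(t,"->",R.T@(np.array(t)-p))
E
python3 - <<'E'
from h import *
np.set_printoptions(precision=4,suppress=True)
pre=BAR-0.045*PX
rep([.42,.4,.22],[.5,.1,.22],[*pre[:2],.2],[*pre[:2],.087])
E
```

```text
t 0.1 p [0.2807 0.5857 0.2216] F [ 0.0078 -0.0633 -0.3038] g 0.9988302169672086
axes x [-0.0006 -0.0016 -1.    ] y [-0.9018  0.4321 -0.0001] z [ 0.4321  0.9018 -0.0017]
twist -0.38394165126731816 bar frame TCP -0.24595781837690933 0.7828437185415072
[0.42, 0.4, 0.22] -> [ 0.0018 -0.2059 -0.1073]
[0.5, 0.1, 0.22] -> [ 0.0022 -0.4077 -0.3433]
[np.float64(0.43208879722072774), np.float64(-0.20817442662118088), 0.2] -> [ 0.0227 -0.4796 -0.6505]
[np.float64(0.43208879722072774), np.float64(-0.20817442662118088), 0.087] -> [ 0.1357 -0.4796 -0.6503]
```

```bash
python3 -m pendant '[{"travel":[0,-0.052,-0.027],"twist":-0.04},{"travel":[0,-0.103,-0.054],"twist":-0.08},{"travel":[0,-0.155,-0.08],"twist":-0.12},{"travel":[0,-0.206,-0.107],"twist":-0.16},{"travel":[0,-0.24,-0.146],"twist":-0.2},{"travel":[0,-0.273,-0.186],"twist":-0.24},{"travel":[0,-0.307,-0.225],"twist":-0.28},{"travel":[0,-0.341,-0.264],"twist":-0.32},{"travel":[0,-0.374,-0.304],"twist":-0.36},{"travel":[0,-0.408,-0.343],"twist":-0.384}]' -1 20
python3 - <<'E'
from h import *
np.set_printoptions(precision=4,suppress=True)
pre=BAR-0.045*PX
rep([*pre[:2],.2],[*pre[:2],.087])
E
```

```text
time: 1.35
position: [0.5004, 0.0984, 0.222]
tool_rot: [-1.164, 1.24, 1.163]
ft_force: [0.7, 1.1, 0.7]
grip_width: 0.02
t 1.35 p [0.5004 0.0984 0.222 ] F [0.7277 1.0702 0.6913] g 0.01996691426763691
axes x [-0.0009 -0.0015 -1.    ] y [-0.9981  0.0617  0.0008] z [ 0.0617  0.9981 -0.0015]
twist 0.0010751011578182812 bar frame TCP 0.0039006831511364456 0.31024064122851175
[np.float64(0.43208879722072774), np.float64(-0.20817442662118088), 0.2] -> [ 0.0225  0.0492 -0.3102]
[np.float64(0.43208879722072774), np.float64(-0.20817442662118088), 0.087] -> [ 0.1355  0.0491 -0.31  ]
```

```bash
python3 -m pendant '[{"travel":[0,0.008,-0.052],"twist":0},{"travel":[0,0.016,-0.104],"twist":0},{"travel":[0,0.025,-0.156],"twist":0},{"travel":[0,0.033,-0.208],"twist":0},{"travel":[0.02,0.042,-0.26],"twist":0},{"travel":[0.05,0.049,-0.31],"twist":0},{"travel":[0.1,0.049,-0.31],"twist":0},{"travel":[0.118,0.049,-0.31],"twist":0},{"travel":[0.118,0.049,-0.31],"twist":0}]'
python3 - <<'E'
from h import *
np.set_printoptions(precision=4,suppress=True)
rep()
for n in("top","side"):
    a=ctrl.get_image(n)[:,:,::-1]; a=a[85:235,280:430] if n=="top" else a[180:340,190:375]
    cv2.imwrite(f"pics/{n}1.png",cv2.resize(a,None,fx=3.7,fy=3.7,interpolation=cv2.INTER_CUBIC))
E
```

```text
time: 2.48
position: [0.4306, -0.2078, 0.1029]
tool_rot: [-1.162, 1.242, 1.166]
ft_force: [0.0, -0.5, 0.5]
grip_width: 0.009
t 2.475 p [ 0.4306 -0.2078  0.1029] F [ 0.0196 -0.4719  0.5185] g 0.009130861065501103
axes x [-0.0048 -0.001  -1.    ] y [-0.9981  0.0621  0.0048] z [ 0.0621  0.9981 -0.0012]
twist 0.0006922174704147022 bar frame TCP -0.04646737328457917 0.0002867002852297758
```

View pics/top1.png

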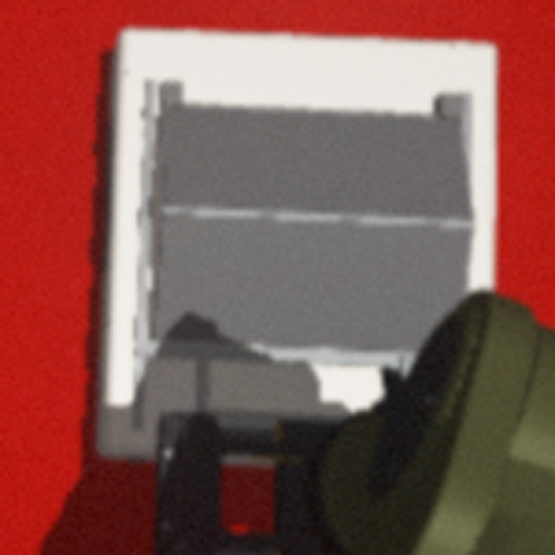

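View pics/side1.png

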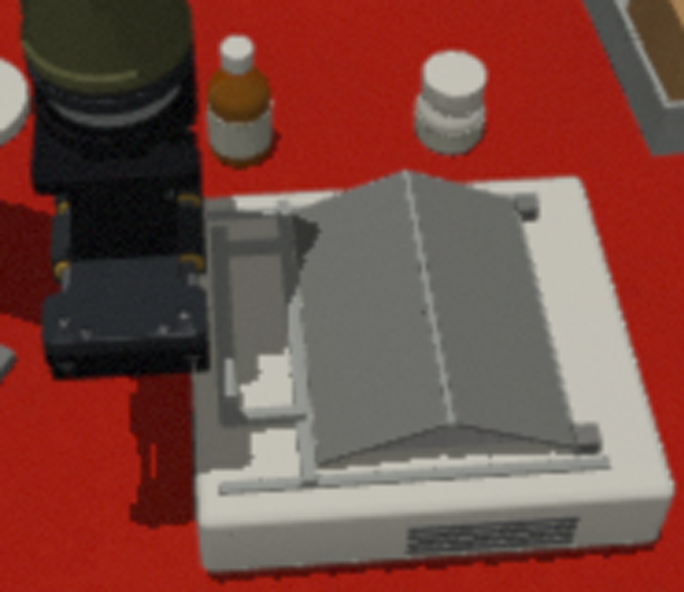

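The gripper sits just in front of the bar and clear of it. I'll lower it to about z 0.088 and start pushing, watching for contact.

```bash
python3 -m pendant '[{"travel":[0.015,0,0],"twist":0},{"travel":[0.015,0,0],"twist":0},{"travel":[0.015,-0.01,0],"twist":0},{"travel":[0.015,-0.02,0],"twist":0},{"travel":[0.015,-0.03,0],"twist":0},{"travel":[0.015,-0.04,0],"twist":0},{"travel":[0.015,-0.05,0],"twist":0},{"travel":[0.015,-0.05,0],"twist":0}]'
python3 - <<'E'
from h import *
np.set_printoptions(precision=4,suppress=True)
rep()
for n in("side",):
    a=ctrl.get_image(n)[:,:,::-1]; a=a[85:235,280:430] if n=="top" else a[180:340,190:375]
    cv2.imwrite(f"pics/{n}2.png",cv2.resize(a,None,fx=3.7,fy=3.7,interpolation=cv2.INTER_CUBIC))
E
```

```text
time: 3.58
position: [0.4838, -0.2115, 0.09]
tool_rot: [-1.166, 1.239, 1.162]
ft_force: [0.6, 1.1, 0.2]
grip_width: 0.002
t 3.575 p [ 0.4838 -0.2115  0.09  ] F [0.5895 1.1075 0.1688] g 0.002120733938764843
axes x [ 0.0009 -0.0028 -1.    ] y [-0.9981  0.0612 -0.0011] z [ 0.0612  0.9981 -0.0027]
twist 0.0016276232643392952 bar frame TCP 0.006850167342679933 -7.13909214787336e-05
```

View pics/side2.png

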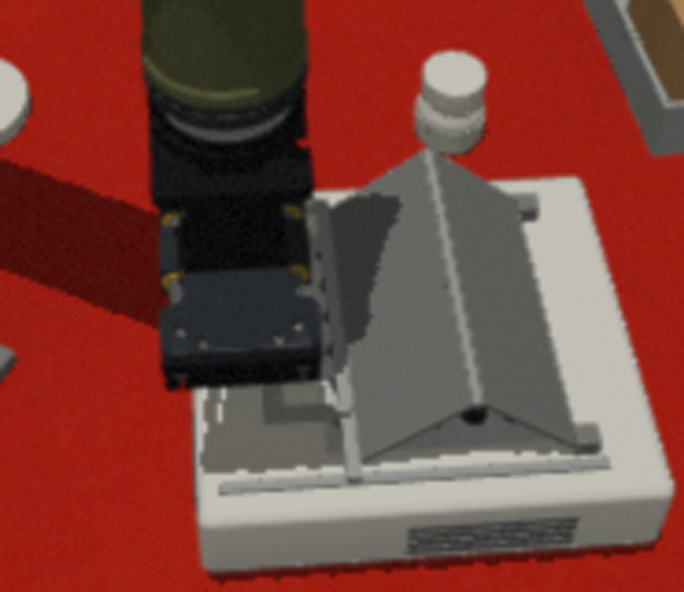

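The cover is sliding and its ridge is rising. I'll keep going at a moderate pace.

```bash
python3 -m pendant '[{"travel":[0.002,-0.01,0],"twist":0},{"travel":[0.002,-0.022,0],"twist":0},{"travel":[0.002,-0.034,0],"twist":0},{"travel":[0.002,-0.046,0],"twist":0},{"travel":[0.002,-0.058,0],"twist":0},{"travel":[0.002,-0.07,0],"twist":0},{"travel":[0.002,-0.082,0],"twist":0},{"travel":[0.002,-0.092,0],"twist":0},{"travel":[0.002,-0.097,0],"twist":0}]'
python3 - <<'E'
from h import *
np.set_printoptions(precision=4,suppress=True)
rep()
for n in("side",):
    a=ctrl.get_image(n)[:,:,::-1]; a=a[85:235,280:430] if n=="top" else a[180:340,190:375]
    cv2.imwrite(f"pics/{n}3.png",cv2.resize(a,None,fx=3.7,fy=3.7,interpolation=cv2.INTER_CUBIC))
E
```

```text
time: 4.75
position: [0.5811, -0.2175, 0.0881]
tool_rot: [-1.167, 1.239, 1.162]
ft_force: [-3.7, -2.1, -0.2]
grip_width: 0.003
t 4.75 p [ 0.5811 -0.2175  0.0881] F [-3.6749 -2.1166 -0.171 ] g 0.003084080297760386
axes x [ 0.0012 -0.0028 -1.    ] y [-0.9981  0.0611 -0.0014] z [ 0.0611  0.9981 -0.0027]
twist 0.0016914178798286272 bar frame TCP 0.10431942618940138 6.592678387518994e-05
```

View pics/side3.png

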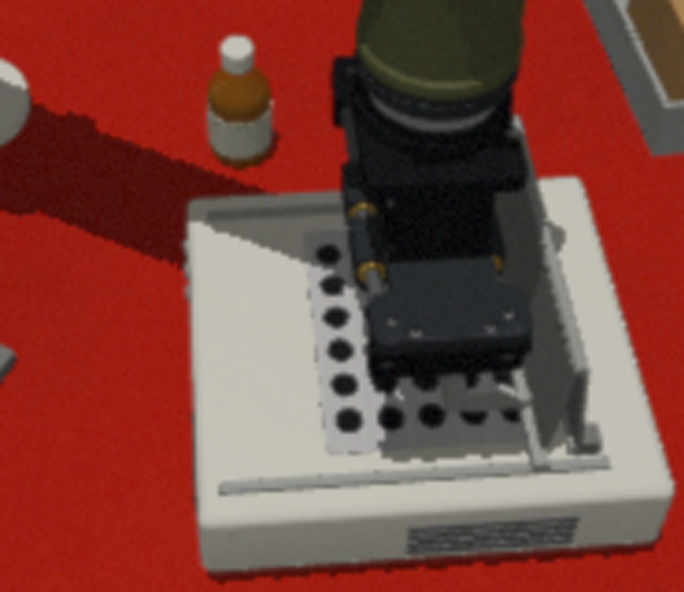

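The panels are nearly upright. I'll creep to the end stop and watch the force.

```bash
python3 -m pendant '[{"travel":[0,-0.004,0],"twist":0},{"travel":[0,-0.007,0],"twist":0},{"travel":[0,-0.01,0],"twist":0},{"travel":[0,-0.01,0],"twist":0}]'; python3 -m pendant '[{"travel":[0,-0.002,0],"twist":0},{"travel":[0,-0.003,0],"twist":0}]'
```

```text
time: 5.3
position: [0.5921, -0.2178, 0.0882]
tool_rot: [-1.168, 1.237, 1.161]
ft_force: [-1.4, -0.9, -0.6]
grip_width: 0.006
time: 5.55
position: [0.5922, -0.2177, 0.0882]
tool_rot: [-1.163, 1.241, 1.166]
ft_force: [-12.1, 1.4, 6.0]
grip_width: 0.0
```

```bash
python3 -m pendant '[{"travel":[0,-0.003,0],"twist":0},{"travel":[0,-0.004,0],"twist":0}]'
python3 - <<'E'
from h import *
np.set_printoptions(precision=4,suppress=True)
rep()
for n in("top","side",):
    a=ctrl.get_image(n)[:,:,::-1]; a=a[85:235,280:430] if n=="top" else a[180:340,190:375]
    cv2.imwrite(f"pics/{n}4.png",cv2.resize(a,None,fx=3.7,fy=3.7,interpolation=cv2.INTER_CUBIC))
E
```

```text
time: 5.8
position: [0.5922, -0.2177, 0.0882]
tool_rot: [-1.157, 1.245, 1.172]
ft_force: [-14.2, 1.3, 9.4]
grip_width: 0.005
t 5.8 p [ 0.5922 -0.2177  0.0882] F [-14.1827   1.3143   9.3855] g 0.00474684390680695
axes x [-0.0116  0.0019 -0.9999] y [-0.998   0.062   0.0117] z [0.0621 0.9981 0.0011]
twist 0.0007541895618377037 bar frame TCP 0.11536391930502628 0.0005066974894105579
```

View pics/side4.png

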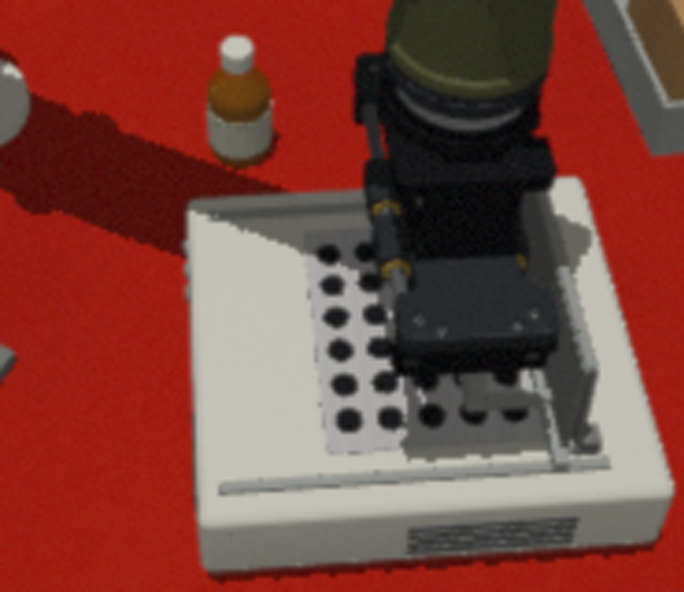

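View pics/top4.png

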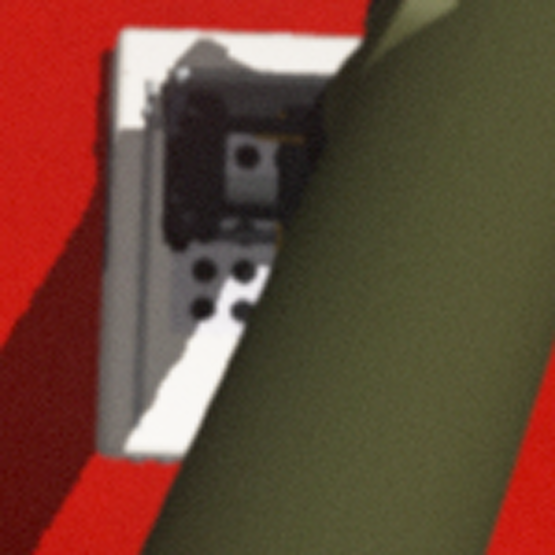

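The TCP has stopped at 0.592 while the force rises and the wrist tilts, which fits the bar being on its end stop. I'll back off, rise, and clear the view.

```bash
python3 -m pendant '[{"travel":[0,0.01,0],"twist":0},{"travel":[0,0.025,0],"twist":0},{"travel":[-0.02,0.045,0],"twist":0},{"travel":[-0.06,0.06,0],"twist":0},{"travel":[-0.11,0.075,0],"twist":0},{"travel":[-0.13,0.1,0.04],"twist":0},{"travel":[-0.13,0.1,0.1],"twist":0},{"travel":[-0.13,0.1,0.16],"twist":0},{"travel":[-0.13,0.1,0.22],"twist":0},{"travel":[-0.13,0.1,0.28],"twist":0}]'
python3 - <<'E'
from h import *
np.set_printoptions(precision=4,suppress=True)
rep()
for n in("top","side",):
    a=ctrl.get_image(n)[:,:,::-1]; cv2.imwrite(f"pics/{n}5full.png",a); a=a[85:235,280:430] if n=="top" else a[180:340,220:375]
    cv2.imwrite(f"pics/{n}5.png",cv2.resize(a,None,fx=3.7,fy=3.7,interpolation=cv2.INTER_CUBIC))
E
```

```text
time: 7.15
position: [0.5112, 0.07, 0.2205]
tool_rot: [-1.157, 1.242, 1.171]
ft_force: [0.4, 0.4, 0.4]
grip_width: 0.006
t 7.15 p [0.5112 0.07   0.2205] F [0.3982 0.3661 0.4351] g 0.006438917528417239
axes x [-0.0085  0.0037 -1.    ] y [-0.9981  0.0618  0.0087] z [0.0618 0.9981 0.0032]
twist 0.0010393282415825933 bar frame TCP 0.01649245909827782 0.28257717517641084
```

View pics/side5.png

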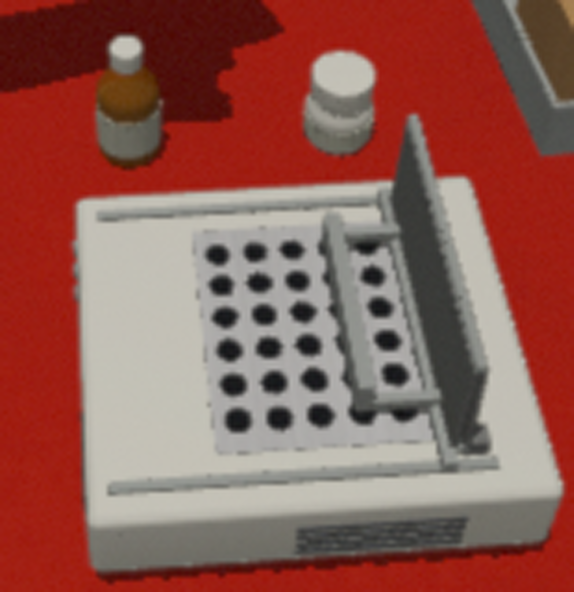

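View pics/top5.png

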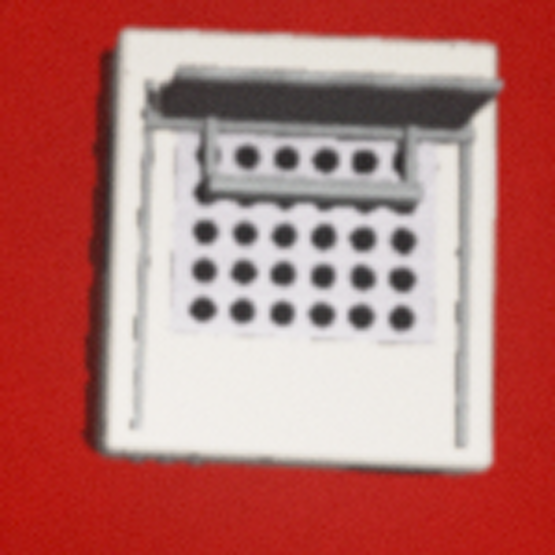

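View pics/top5full.png

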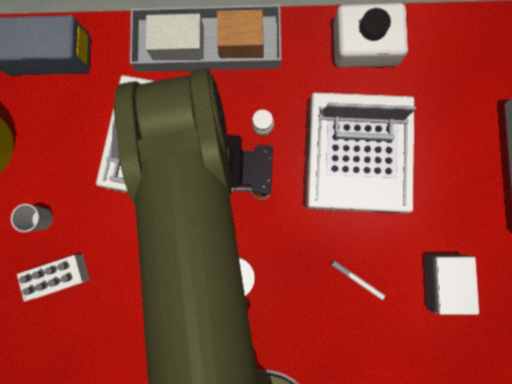

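```bash
python3 - <<'E'
from h import *
np.set_printoptions(precision=4,suppress=True)
T=lambda x,y:((x+.5)/3.7+279.5,(y+.5)/3.7+84.5); S=lambda x,y:((x+.5)/3.7+219.5,(y+.5)/3.7+179.5)
for n,F,p,q in(("top",T,(203,184),(422,194)),("side",S,(331,218),(364,394))):
    A,B=ray(n,F(*p),.102),ray(n,F(*q),.102);c=(A+B)/2;print(n,c,np.linalg.norm(A-B),"travel",(c-BAR)@PX)
for n,F,p,q in(("top",T,(178,72),(500,84)),("side",S,(413,118),(484,368))):
    A,B=ray(n,F(*p),.151),ray(n,F(*q),.151);print(n,"ridge",A,B,np.linalg.norm(A-B))
E
```

```text
top [ 0.6068 -0.2179  0.102 ] 0.12083645905353699 travel 0.1299899204819087
side [ 0.6049 -0.2238  0.102 ] 0.11804662743444623 travel 0.12848455703113199
top ridge [ 0.6604 -0.139   0.151 ] [ 0.6503 -0.3079  0.151 ] 0.16911938615779146
side ridge [ 0.6598 -0.1377  0.151 ] [ 0.65   -0.3057  0.151 ] 0.16831598089004512
```

View pics/side5full.png

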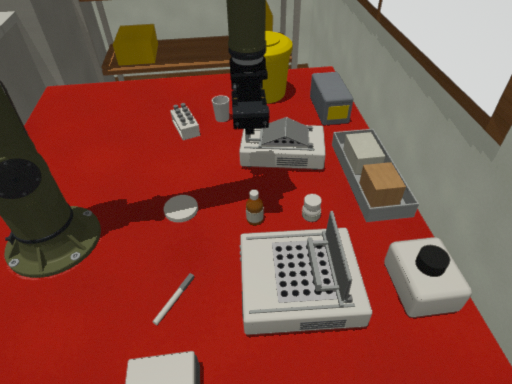

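Both cameras give a ridge height consistent with 151 and travel of about 0.129 ± 0.002. The contact evidence was a rigid stop at 14 N, well above the 5 N resistance. To settle the 3 mm difference from 0.132, I'll measure the bar's edges sub-pixel in the saved pictures.

```bash
python3 - <<'E'
from h import *
np.set_printoptions(precision=4,suppress=True)
a=cv2.imread("pics/top0.png",0).astype(float);b=cv2.imread("pics/top5full.png",0).astype(float)
cal=[]
for d in(0,.126,.129,.132,.135):
    pts=[]
    for im in ((a,) if d==0 else (b,)):
        # profile along push dir at bar-y offsets, sampled on plane z=.102
        for o in np.arange(-.05,.051,.0125):
            s=np.arange(-.03,.0301,.001); P=[BAR+PX*(d+k)+PY*o for k in s]
            uv=proj("top",P).astype(np.float32); v=cv2.remap(im.astype(np.float32),uv[:,0].reshape(1,-1),uv[:,1].reshape(1,-1),cv2.INTER_CUBIC)[0]
            pts.append(v)
    cal.append(np.array(pts))
print(s[5:56:2]*1000)
for c,d in((cal[0],0),(cal[3],.132)):
    print(d)
    for r in c: print(r[5:56:2].round().astype(int))
E
```

```text
[-25. -23. -21. -19. -17. -15. -13. -11.  -9.  -7.  -5.  -3.  -1.   1.
   3.   5.   7.   9.  11.  13.  15.  17.  19.  21.  23.  25.]
0
[ 57  86 142 189 212 223 227 227 211 160 142 167 176 164 150 138 128 126
 131 131 129 128 126 127 125 128]
[ 60  85 142 191 215 225 228 225 206 159 145 170 174 158 150 165 206 224
 224 225 227 225 225 226 226 226]
[ 63  87 148 195 216 225 226 224 204 162 141 168 175 165 154 180 222 228
 226 226 228 225 224 227 225 226]
[ 85 109 151 190 214 225 228 228 212 161 139 169 180 164 143 147 193 226
 227 226 227 226 226 227 226 226]
[ 84 105 149 191 213 226 228 226 213 164 148 173 182 169 145 160 204 226
 228 227 227 226 227 227 227 227]
[ 91 110 148 192 216 228 228 226 208 165 144 172 176 168 157 175 216 227
 229 226 226 229 227 226 227 227]
[ 83  96 131 179 212 225 229 229 216 172 140 167 181 171 165 192 227 229
 227 228 228 228 228 227 228 226]
[ 82 105 147 189 217 226 228 228 213 162 143 175 186 173 169 187 215 229
 229 229 229 227 227 228 227 227]
[ 91 106 149 190 215 227 229 227 215 175 150 179 183 177 170 188 217 229
 229 227 227 227 227 228 228 228]
0.
[... 266 characters left out ...]
 175 172 168 177 163  97
  49  48  48  47  63 123 185 194]
[181 199 215 223 222 221 202 136  85  96 139 172 179 171 173 195 210 199
 167 133 131 140 165 196 205 191]
[139 190 216 222 220 216 195 144  97  93 133 172 180 171 176 196 198 165
 120  86  79 107 151 189 208 203]
[ 93 146 195 219 219 201 155  99  78  90 134 172 175 169 175 188 184 137
  78  54  50  60  94 151 195 197]
[214 219 219 220 221 221 205 149  94  93 133 170 178 174 172 188 207 208
 206 203 206 206 206 211 210 201]
[ 68 116 174 208 217 193 122  69  66  96 137 173 182 171 171 180 157  93
  50  48  46  44  61 119 172 200]
[217 221 222 219 220 221 214 185 112  95 133 174 181 173 176 194 210 213
 213 212 212 212 212 213 211 205]
```

With a 0.132 shift the bar's profile lines up with the starting one to under 1 mm, so it is at the end stop. The side view shows the narrow cover still spread and nothing else moved. I'll hand in.

```bash
python3 - <<'E'
from bench import ctrl
print(ctrl.get_state()["time"],ctrl.get_state()["ft_force"],ctrl.close_job())
E
```

```text
the job is handed in; nothing more can be done
7.25 [-0.28046073  0.14514343 -0.5406129 ] None
```

The wide heater's cover (the unit on the right) is folded open and left that way. I pushed its bar along the rails with the shut fingers until it hit the end stop, then backed off. I handed the job in at 7.25 s, with the arm clear and nothing touching it.

- **End stop:** The tool stopped moving while the force rose to about 14 N along the rails and 9 N upward. The cover itself resists with only about 5 N.
- **Travel:** My first reading, by eye from both cameras, gave 0.129 m instead of 0.132. Comparing the bar's edges in the before and after pictures then matched 0.132 m to under 1 mm.
- **Folded panels:** Both cameras place the ridge consistently at the folded height of 151 mm. The panels stand upright and look flat against each other.
- **Narrow heater:** In the last side view its cover was still spread. In the top view the arm partly hid it. I did not see anything else moved.

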